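# Lock the disc nut with a second nut

### The arm

A 7-joint arm with a two-finger parallel gripper is mounted at the origin on a cart in front of the work surface, level with it; the furniture and walls round the work are solid. World frame = base frame: x ahead of the robot, y to its left, z up, the work surface at z = 0. Lengths are in m, angles in rad, forces in N, time in s.
With the tool pointing down it reaches from about 0.425 to 0.95 m from the base axis. Payload 4.7 kg.
Tool frame: the origin (TCP) lies between the finger pads; the fingertips stand 25 mm ahead of it and the grasp point (between the pads) lies 6 mm ahead of it; x points along the fingers, z is the direction in which the jaws open and shut, and the axes are right-handed (so a half turn about x gives the same grasp; the last joint's range is limited). The gripper opens to 85 mm and grips with 20 to 120 N. Pads are 22 mm wide; open, the fingers measure 114 mm over their backs; the gripper's body (76 mm by 85 mm) begins 54 mm behind the grasp point. The pads swing forward as they close: fully open they stand 13 mm farther back than shut.
Start: joints at [-1.243, 0.469, -0.049, 1.532, 0.024, 1.141, -0.082], TCP at [0.236, 0.633, 0.256] pointing down, gripper open.
Joint ranges: [-2.59, 2.59], [-0.33, 1.99], [-1.39, 1.29], [0.1, 2.45], [-1.04, 4.18], [0.21, 1.99], [-2.66, 2.66]. Speed limits (rad/s): [2.57, 2.57, 3.14, 3.14, 3.14, 3.14, 3.14].

### API

Orientations are given as a 3x3 rotation matrix whose columns are the frame's x, y, z axes.
In Python, from rig import * gives the robot as it stands. Calls block until the motion is done:
- movep(position, orientation): joint-space move of the TCP to a pose.
- move_l(position, attitude=None, feed=0.15, until_force=None): straight line of the TCP; attitude=None keeps the orientation; feed is the mean speed in m/s. With until_force (N) it stops when the force on the tool has changed by that much, and returns True; else False.
- move_joints(angles): joint-space move.
- command_gripper(opening, newtons=None): finger opening in m; newtons is the grip in N (None keeps the last); returns when the fingers have stopped.
- sleep(seconds).
- inverse_kinematics(position, orientation): joint angles nearest the present ones, or None.
- sense(): the state.
- camera(name): name is "scene" or "top" or "wrist"; returns (picture, depth): 480x640x3 uint8, red, green, blue; 480x640 float32, m along the optical axis (not along the pixel's ray), 0 where there is no reading.
- camera_params(name): a dict with "K" (3x3 intrinsics, pixels), "position" and "rotation" of the camera in the world; the wrist camera has in their place "tool_from_camera" (4x4, takes a point from camera to tool coordinates, whose origin is the TCP and whose axes are the tool frame's). Camera axes: x right, y down, z forward; pixel columns grow to the right and rows downward; lengths in m; the calibration is good to about 2 mm. A picture is of the moment at which its call begins: read the wrist's pose just before it. camera_params takes no time and is no camera call.
A pose or a line that the arm cannot do raises Unreachable and nothing moves.
- finish_job(): hands the job in, once; it reports no verdict.
The state is a dict: "time_s": time; "joint_pos": joint angles; "qd": joint speeds; "joint_efforts": joint torques, N m; "position": TCP position; "tcp_rot": TCP orientation; "wrist_force": force on the tool from outside, world axes, zero at the start; "ft_torque": the same for the moment, N m; "finger_gap": finger opening in m.
Only numpy, scipy, OpenCV 4.12 (cv2) and the standard library are available. Lean on these libraries where they do the work, as an engineer would, in place of code of your own. Each camera call takes 0.05 s, during which the arm holds its last target.

### The job

On the small stand the polishing disc is held by a first hexagon nut, and a second nut sits loose higher on the same stud. Run the second nut down (clockwise from above) and tighten it against the first until the spring washer between them is squeezed flat, but do not force it so hard that the first nut turns. Let go, and leave the other things on the table where they are.

Things in the scene. Friction and masses are not known exactly. Their poses are not given: they have to be found in the camera images.
- stand: Fixed upright stand: round grey foot 116 mm across, origin at the centre of its underside on the table, z up along the stud. Heights above the table: 100 mm polishing disc (top 61 mm), 48 mm clamp flange (top 68), first nut (68 to 86), washer (to 88 when flat), second nut above it, stud end (22 mm thick, top at 128).
- second_nut: The upper, loose steel hexagon nut: 36 mm across flats, 41.6 mm across corners, 16 mm high. Origin at the centre of its underside, z up; x axis square to a flat (a flat every 60 degrees). Right-hand thread, 2 mm per turn: clockwise from above (yaw decreasing) it sinks 0.32 mm per rad. Starts 2.2 to 4 rad of turning above the washer. It stays where it is let go.
- first_nut: The lower steel hexagon nut, same width, 18 mm high, washer on top. Origin at the centre of its underside, z up, x axis square to a flat. Already set: it must not be gripped or turned. It turns along if the second nut is tightened with more than about 1.0 N m.
- first_nut_edge (a point): Middle of one flat of the first nut, 18 mm from the axis: shows whether the first nut has turned.
- second_nut_under (a point): Centre of the second nut's underside. Torque to turn this nut: about 0.06 N m running free; 0.4 to 0.45 N m turning (0.2 to 0.4 felt in a pause) from where it meets the spring washer, for about 0.6 rad (0.19 mm) while the washer is squeezed; then the washer is flat and the torque climbs steeply.
- washer_flat (a point): Where the second nut's underside comes to lie when the washer is completely flat: on the stud axis, 20 mm above the first nut's underside, z up. The uncompressed spring washer reaches 0.19 mm higher.
- felt_wheel: Bystander: cream felt polishing bob, 60 mm across, 25 mm high, loose on the table near the stand. Origin at the centre of its underside.
- pin_spanner: Bystander: dark flat two-pin spanner, 165 mm long, 11 mm high, loose on the table. Origin at the centre of its underside.
- wedge_1: Bystander: wooden wedge, 75 x 30 x 22 mm, loose on the table. Origin at the centre of its underside.
Not all that is in view belongs to the job. There is more than one size of the stand; the job needs the middle-sized.

How it is judged:
By the outcome, as a careful person would: the job done as asked, in the order asked, and still so for the second after the job is handed in, with the robot touching nothing.
It also fails if it takes over 66 s, if anything falls off the work surface, if the arm or the gripper's body presses on something with over 40 N, if the wrist force passes 120 N, or if a joint passes its speed limit or range.

## Working session

There is one attempt and no reset: what is moved stays moved. The work goes in short steps, each a Python script; the robot and the scene stay as the last script left them, time stands still between calls to the robot, and variables do not carry over. Pictures are saved under pics/ and viewed, and the job is handed in when it is done.

```bash
ls; mkdir -p pics; python3 - <<'E'
from rig import *
import cv2,numpy as np
s=sense();print(s)
for n in("scene","top","wrist"):
    p,d=camera(n);cv2.imwrite(f"pics/{n}0.png",p[:,:,::-1]);np.save(f"{n}0.npy",d)
    print(n,camera_params(n))
E
```

```text
pics
{'time_s': 0.0, 'joint_pos': array([-1.24291127,  0.46944075, -0.04860353,  1.53368979,  0.02409689,
        1.14099408, -0.08227474]), 'qd': array([ 3.34917406e-05,  1.76829846e-03, -2.73347334e-04, -1.16982981e-03,
       -8.34236961e-04, -9.37732123e-04,  4.16173929e-04]), 'joint_efforts': array([ 3.49115790e-04, -5.10317767e+01, -4.64873482e-02, -2.37713134e+01,
        1.06546754e-02,  7.60552852e-03, -3.00120377e-06]), 'position': array([0.2355493 , 0.63199825, 0.25526361]), 'tcp_rot': array([[-6.18752194e-04, -9.37046608e-01,  3.49203768e-01],
       [-1.84545774e-03,  3.49204310e-01,  9.37044793e-01],
       [-9.99998106e-01, -6.46422747e-05, -1.94535085e-03]]), 'wrist_force': array([ 0.4730883 ,  0.43580887, -0.43806043]), 'ft_torque': array([-0.03023889,  0.02573513,  0.00558391]), 'finger_gap': 0.08546379120353993}
scene {'K': array([[476.77750741,   0.        , 314.47793927],
       [  0.        , 476.77750741, 239.97760759],
       [  0.        ,   0.        ,   1.        ]]), 'position': array([ 0.31587574, -0.60679637,  0.56937714]), 'rotation': array([[ 9.2752599
[... 387 characters left out ...]
466898e+00]), 'rotation': array([[-0.02032504, -0.98919039,  0.14522142],
       [-0.9995453 ,  0.02334034,  0.01908975],
       [-0.02227292, -0.14476739, -0.989215  ]])}
wrist {'K': array([[332.38526939,   0.        , 325.13705072],
       [  0.        , 332.38526939, 243.34065653],
       [  0.        ,   0.        ,   1.        ]]), 'tool_from_camera': array([[ 2.19591699e-04, -3.17609213e-01,  9.48221672e-01,
        -1.16732422e-01],
       [-5.73357603e-04, -9.48221579e-01, -3.17609049e-01,
         8.23605516e-02],
       [ 9.99999812e-01, -4.73925794e-04, -3.90325245e-04,
         9.32637445e-05],
       [ 0.00000000e+00,  0.00000000e+00,  0.00000000e+00,
         1.00000000e+00]])}
```

View pics/scene0.png

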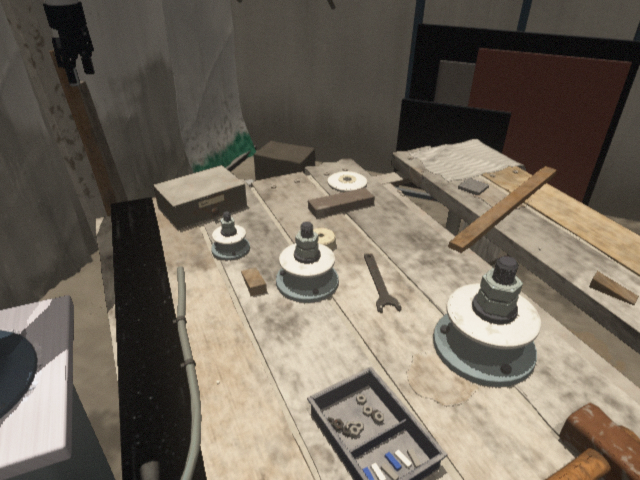

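View pics/top0.png

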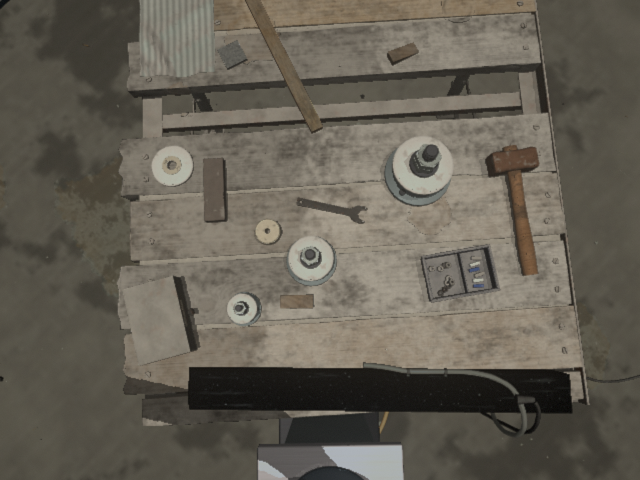

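View pics/wrist0.png

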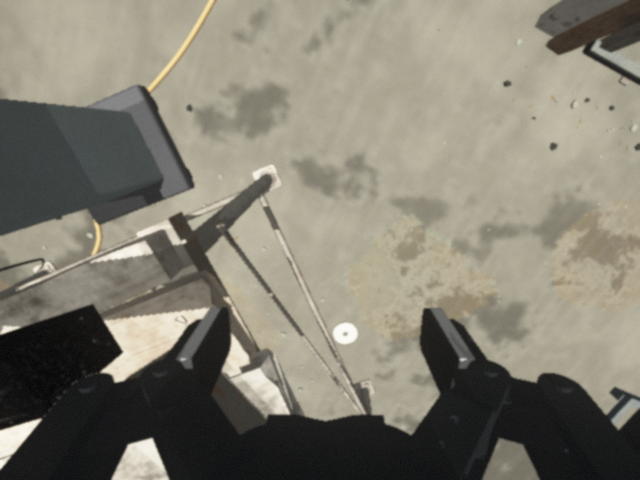

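Candidates for the stand (top image): small (243,308), middle (311,260) and large (422,170). By description it should be the middle one, so I'll measure the foot and disc sizes and look at a crop.

```bash
cat > h.py <<'E'
import numpy as np,cv2
def cloud(d,P,T=None):
    K=P["K"];v,u=np.mgrid[:480,:640]
    X=np.stack([(u-K[0,2])*d/K[0,0],(v-K[1,2])*d/K[1,1],d],-1)
    if T is None: return X@P["rotation"].T+P["position"]
    return X@T[:3,:3].T+T[:3,3]
def circ(p):
    A=np.c_[2*p,np.ones(len(p))];s=np.linalg.lstsq(A,(p**2).sum(1),rcond=None)[0]
    return s[:2],np.sqrt(s[2]+s[0]**2+s[1]**2)
E
python3 - <<'E'
from rig import *
from h import *
for n in("top","scene"):
    d=np.load(n+"0.npy");W=cloud(d,camera_params(n));np.save(n+"W.npy",W)
    cs={"top":[(243,308),(311,260),(422,170)],"scene":[(229,235),(306,260),(497,315)]}[n]
    for (u,v),r in zip(cs,(30,45,70)):
        S=W[v-r:v+r,u-r:u+r].reshape(-1,3);S=S[S[:,2]>0.015]
        c0=np.median(S[:,:2],0);S=S[np.hypot(*(S[:,:2]-c0).T)<.12]
        print(n,(u,v),c0,"ztop",np.percentile(S[:,2],[50,99.5]))
        h,e=np.histogram(S[:,2],bins=np.arange(0.015,.25,.005))
        print([(round(a,3),int(b)) for a,b in zip(e,h) if b>15])
        for zl in((0.055,0.066),(0.118,.135)):
            m=(S[:,2]>zl[0])&(S[:,2]<zl[1])
            if m.sum()>5:
                q=S[m][:,:2].astype(np.float32);print(zl,m.sum(),cv2.minEnclosingCircle(q),q.mean(0),np.median(S[m][:,2]))
i=cv2.imread("pics/top0.png")[190:330,210:420];j=cv2.imread("pics/scene0.png")[200:310,190:350]
cv2.imwrite("pics/crop0.png",np.vstack([cv2.resize(i,(600,400),interpolation=2),cv2.resize(j,(600,412)[:2],interpolation=2)])[:600] if 0 else np.hstack([cv2.resize(i,(400,300)),cv2.resize(j,(400,300))]))
E
```

```text
top (243, 308) [0.45046826 0.18191302] ztop [0.04126324 0.08955304]
[(np.float64(0.035), 230), (np.float64(0.04), 330), (np.float64(0.045), 38), (np.float64(0.065), 24), (np.float64(0.07), 42), (np.float64(0.085), 28)]
(0.055, 0.066) 11 ((0.45166563987731934, 0.18349310755729675), 0.01207505539059639) [0.4529184  0.17860463] 0.06257856893052027
top (311, 260) [0.55631176 0.03697812] ztop [0.06007692 0.13087642]
[(np.float64(0.015), 146), (np.float64(0.02), 143), (np.float64(0.025), 140), (np.float64(0.05), 25), (np.float64(0.055), 543), (np.float64(0.06), 649), (np.float64(0.065), 77), (np.float64(0.07), 34), (np.float64(0.1), 44), (np.float64(0.105), 114), (np.float64(0.125), 54), (np.float64(0.13), 21)]
(0.055, 0.066) 1207 ((0.558223307132721, 0.029901189729571342), 0.05009925737977028) [0.55721956 0.02977678] 0.06023621821979819
(0.118, 0.135) 87 ((0.5583384037017822, 0.02989519201219082), 0.011196596547961235) [0.5576125  0.02980888] 0.12814599192886145
top (422, 170) [ 0.74331757 -0.21246295] ztop [0.08048194 0.17449709]
[(np.float64(0.015), 526), (np.float64(0.02), 104), (np.fl
[... 2002 characters left out ...]
(0.025), 223), (np.float64(0.065), 39), (np.float64(0.07), 282), (np.float64(0.075), 1961), (np.float64(0.08), 1006), (np.float64(0.085), 131), (np.float64(0.09), 316), (np.float64(0.095), 106), (np.float64(0.1), 112), (np.float64(0.105), 100), (np.float64(0.11), 157), (np.float64(0.115), 67), (np.float64(0.12), 98), (np.float64(0.125), 116), (np.float64(0.13), 118), (np.float64(0.135), 325), (np.float64(0.14), 157), (np.float64(0.145), 66), (np.float64(0.15), 64), (np.float64(0.155), 66), (np.float64(0.16), 61), (np.float64(0.165), 98), (np.float64(0.17), 152)]
(0.118, 0.135) 346 ((0.7568068504333496, -0.22329577803611755), 0.027833161875605583) [ 0.7445651  -0.23338345] 0.12717821424867498
```

View pics/crop0.png

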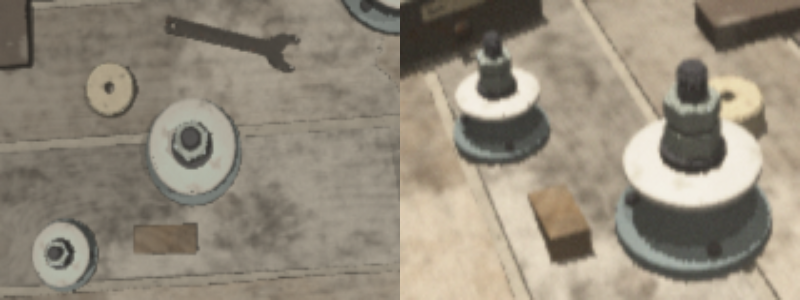

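The crop confirms it: the stand at top (311,260) and scene (306,260) has a disc radius of 50 mm, a stud top at 128 mm and its axis at about (0.558, 0.030). The small and large stands don't match. Next is a close wrist look. First I'll check IK and the joint 7 range against yaw.

```bash
cat >> h.py <<'E'
def Rd(yaw):
    # tool x down; tool z horizontal at angle yaw
    x=np.array([0,0,-1.]);z=np.array([np.cos(yaw),np.sin(yaw),0]);y=np.cross(z,x)
    return np.c_[x,y,z]
E
python3 - <<'E'
from rig import *
from h import *
for yw in np.arange(-180,181,30):
    for z in (0.24,0.115):
        q=inverse_kinematics([.558,.030,z],Rd(np.radians(yw)))
        print(yw,z,None if q is None else np.round(q,3))
print(sense()["time_s"])
E
```

```text
-180 0.24 [ 0.713  0.558 -1.172  1.789  0.557  1.177  2.51 ]
-180 0.115 [ 0.685  0.78  -1.181  1.901  0.838  1.066  2.287]
-150 0.24 [-0.943  0.483  1.12   1.875 -0.49   1.095 -2.251]
-150 0.115 [-0.893  0.721  1.11   1.986 -0.805  0.962 -1.987]
-120 0.24 [-0.943  0.483  1.12   1.875 -0.49   1.095 -1.728]
-120 0.115 [-0.893  0.721  1.11   1.986 -0.805  0.962 -1.464]
-90 0.24 [-0.727  0.358  0.769  1.866 -0.288  1.032 -1.41 ]
-90 0.115 [-0.625  0.52   0.66   1.974 -0.441  0.793 -1.283]
-60 0.24 [-0.641  0.334  0.65   1.861 -0.235  1.023 -0.941]
-60 0.115 [-0.58   0.504  0.596  1.972 -0.395  0.782 -0.803]
-30 0.24 [-0.602  0.326  0.598  1.86  -0.213  1.02  -0.44 ]
-30 0.115 [-0.531  0.489  0.528  1.969 -0.347  0.772 -0.326]
0 0.24 [-0.556  0.318  0.537  1.857 -0.189  1.017  0.059]
0 0.115 [-0.48   0.477  0.459  1.966 -0.298  0.764  0.152]
30 0.24 [-0.509  0.311  0.476  1.855 -0.166  1.015  0.559]
30 0.115 [-0.427  0.467  0.388  1.963 -0.25   0.757  0.63 ]
60 0.24 [-0.452  0.305  0.403  1.852 -0.139  1.013  1.055]
60 0.115 [-0.353  0.456  0.29   1.959 -0.185  0.751  1.092]
90 0.24 [-0.393  0.3    0.328  1.848 -0.112  1.012  1.552]
90 0.115 [-0.286  0.45   0.203  1.955 -0.129  0.748  1.562]
120 0.24 [-0.316  0.295  0.231  1.844 -0.079  1.011  2.042]
120 0.115 [-0.215  0.447  0.11   1.951 -0.07   0.748  2.03 ]
150 0.24 [-0.224  0.294  0.117  1.839 -0.04   1.011  2.527]
150 0.115 [-0.112  0.447 -0.022  1.945  0.014  0.75   2.476]
180 0.24 [ 0.713  0.558 -1.172  1.789  0.557  1.177  2.51 ]
180 0.115 [ 0.685  0.78  -1.181  1.901  0.838  1.066  2.287]
0.15
```

```bash
python3 - <<'E'
from rig import *
from h import *
movep([.558,.030,.235],Rd(np.radians(120)))
sleep(.3);s=sense();p,d=camera("wrist")
np.savez("w1.npz",p=p,d=d,pos=s["position"],R=s["tcp_rot"])
cv2.imwrite("pics/w1.png",p[:,:,::-1])
print(s["time_s"],s["joint_pos"].round(3),s["position"],s["wrist_force"],s["ft_torque"])
E
```

```text
2.875 [-0.312  0.301  0.227  1.849 -0.079  1.     2.042] [0.55800982 0.03034156 0.23497879] [-0.19854903 -0.26876811  0.16909949] [ 0.0049222   0.04345425 -0.04741533]
```

View pics/w1.png

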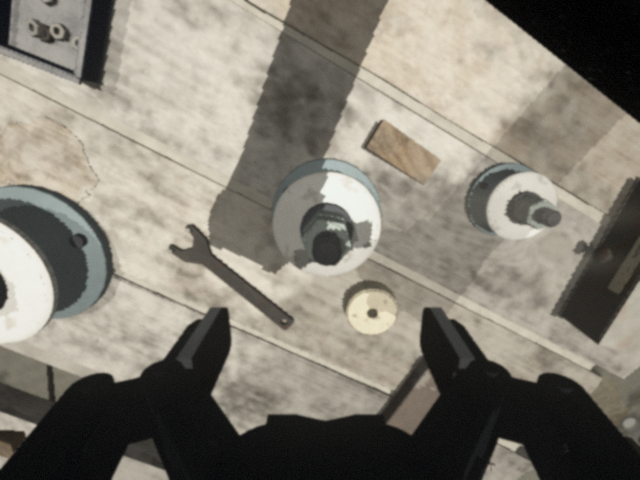

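```bash
python3 - <<'E'
from rig import *
from h import *
move_l([.558,.030,.178],feed=.1)
sleep(.3);s=sense();p,d=camera("wrist")
np.savez("w2.npz",p=p,d=d,pos=s["position"],R=s["tcp_rot"])
c=p[160:340,220:440][:,:,::-1]
cv2.imwrite("pics/w2.png",np.clip(cv2.resize(c,(792,648)[:2],interpolation=2)[:600].astype(float)*1.8,0,255).astype(np.uint8))
P=camera_params("wrist")
T=np.eye(4);T[:3,:3]=s["tcp_rot"];T[:3,3]=s["position"]
W=cloud(d,P,T@P["tool_from_camera"]);np.save("w2W.npy",W)
S=W[d>0];S=S[np.hypot(S[:,0]-.558,S[:,1]-.03)<.03]
h,e=np.histogram(S[:,2],bins=np.arange(.05,.14,.002));print([(round(float(a)*1e3),int(b)) for a,b in zip(e,h) if b>5])
m=(S[:,2]>.125)&(S[:,2]<.135);print(cv2.minEnclosingCircle(S[m][:,:2].astype(np.float32)),S[m].mean(0))
D=W[(W[...,2]>.057)&(W[...,2]<.065)&(np.hypot(W[...,0]-.558,W[...,1]-.03)<.07)];print(cv2.minEnclosingCircle(D[:,:2].astype(np.float32)),np.median(D[:,2]))
print(s["time_s"])
E
```

```text
[(56, 52), (58, 1119), (60, 154), (62, 32), (64, 69), (66, 630), (68, 77), (70, 40), (72, 39), (74, 37), (76, 37), (78, 45), (80, 47), (82, 87), (84, 83), (86, 8), (90, 38), (92, 53), (94, 56), (96, 45), (98, 60), (100, 58), (102, 507), (104, 836), (106, 47), (108, 45), (110, 37), (112, 37), (114, 53), (116, 41), (118, 43), (120, 46), (122, 107), (124, 230), (126, 679), (128, 50)]
((0.5577641129493713, 0.03174450621008873), 0.010712501592934132) [0.55691501 0.03162627 0.1269382 ]
((0.5573746562004089, 0.03118559904396534), 0.048860274255275726) 0.05849921338255938
3.9417
```

View pics/w2.png

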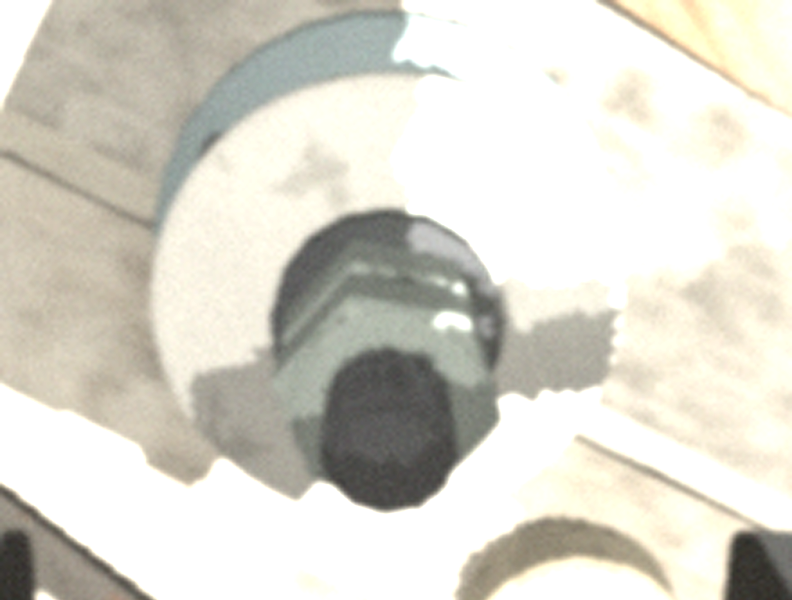

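```bash
cat > hexfit.py <<'E'
from h import *
from scipy.optimize import minimize
def hexfit(W,c0,zt=None,sl=.0022):
    r0=np.hypot(W[...,0]-c0[0],W[...,1]-c0[1])
    if zt is None:
        S=W[(r0<.025)&(abs(W[...,2]-.104)<.006)];zt=np.median(S[:,2])
    m=(abs(W[...,2]-zt)<sl)&(r0<.03); lo=(W[...,2]<zt-sl)
    C=W[...,:]; # rays: use camera centre for lo pixels
    return zt,m,lo
def fit(W,cam,c0):
    zt,m,lo=hexfit(W,c0)
    t=(zt-cam[2])/(W[...,2]-cam[2]); Q=cam[:2]+t[...,None]*(W[...,:2]-cam[:2])  # project every pixel on plane zt
    rr=np.hypot(Q[...,0]-c0[0],Q[...,1]-c0[1])<.035
    ins=Q[m&rr];out=Q[lo&rr]
    k=np.arange(6)*np.pi/3
    def cost(p,s=.0004):
        f=lambda X:1/(1+np.exp(-(.018-((X[:,:1]-p[0])*np.cos(p[2]+k)+(X[:,1:]-p[1])*np.sin(p[2]+k)).max(1))/s))
        return (1-f(ins)).sum()+f(out).sum()
    best=None
    for a in np.arange(0,60,5):
        r=minimize(cost,[c0[0],c0[1],np.radians(a)],method="Nelder-Mead",options=dict(initial_simplex=np.array([[c0[0],c0[1],np.radians(a)],[c0[0]+.002,c0[1],np.radians(a)],[c0[0],c0[1]+.002,np.radians(a)],[c0[0],c0[1],np.radians(a+6)]]),xatol=1e-5,fatol=1e-3))
        if best is None or r.fun<best.fun:best=r
    return zt,best.x[:2],np.degrees(best.x[2])%60,best.fun,len(ins),len(out)
E
python3 - <<'E'
from rig import *
from hexfit import *
for f in("w1","w2"):
    a=np.load(f+".npz");P=camera_params("wrist");T=np.eye(4);T[:3,:3]=a["R"];T[:3,3]=a["pos"];M=T@P["tool_from_camera"]
    d=a["d"].copy();W=cloud(d,P,M)
    print(f,fit(W,M[:3,3],[.558,.031]))
E
```

```text
w1 (np.float64(0.10423291310439792), array([0.55735843, 0.03193868]), np.float64(19.412154330279083), np.float64(101.77230689436668), 903, 4194)
w2 (np.float64(0.10425040952026385), array([0.557232  , 0.03180488]), np.float64(19.53684183609576), np.float64(141.80926143680745), 1355, 6378)hexfit.py:12: RuntimeWarning: divide by zero encountered in divide
  t=(zt-cam[2])/(W[...,2]-cam[2]); Q=cam[:2]+t[...,None]*(W[...,:2]-cam[:2])  # project every pixel on plane zt
hexfit.py:12: RuntimeWarning: invalid value encountered in multiply
  t=(zt-cam[2])/(W[...,2]-cam[2]); Q=cam[:2]+t[...,None]*(W[...,:2]-cam[:2])  # project every pixel on plane zt
```

```bash
python3 - <<'E'
from rig import *
from h import *
P=camera_params("wrist");M=P["tool_from_camera"]
def an(d,t):
    X=cloud(d,P,M);m=(d>0.03)&(d<.2)&(np.abs(X[...,2])<.06)&(X[...,1]<.03)&(X[...,1]>-.03)&(X[...,0]>-.03)
    for s in(1,-1):
        q=X[m&(X[...,2]*s>.012)];q=q[(q[:,0]<.045)]
        print(t,s,len(q),"x max",np.percentile(q[:,0],[90,98,99.8]).round(4),"z inner",np.percentile(q[:,2]*s,[1,5,50]).round(4),"y",np.percentile(q[:,1],[1,99]).round(4))
an(np.load("w2.npz")["d"],"open")
command_gripper(.044,60);s=sense();p,d=camera("wrist");print(s["finger_gap"],s["time_s"])
np.savez("w3.npz",p=p,d=d);an(d,"44")
cv2.imwrite("pics/w3.png",p[:,:,::-1])
E
```

```text
open 1 3415 x max [0.0047 0.0101 0.0126] z inner [0.0429 0.0431 0.0438] y [-0.0101  0.0127]
open -1 3410 x max [0.0046 0.0103 0.0122] z inner [0.0416 0.0418 0.0425] y [-0.01    0.0126]
0.044101131978523174 4.475
44 1 4621 x max [0.0097 0.0181 0.023 ] z inner [0.0225 0.0226 0.0298] y [-0.01    0.0141]
44 -1 4600 x max [0.0097 0.0183 0.0231] z inner [0.0212 0.0213 0.0284] y [-0.0101  0.0142]
```

View pics/w3.png

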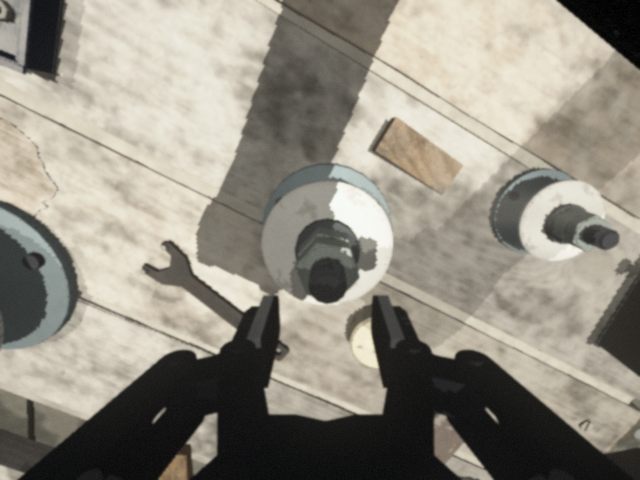

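```bash
cat >> h.py <<'E'
def st(s,b=None):
    f=s["wrist_force"];t=s["ft_torque"]
    if b is not None:f=f-b[0];t=t-b[1]
    R=s["tcp_rot"];yaw=np.degrees(np.arctan2(R[1,2],R[0,2]))
    print("t%.2f j7 %.3f yaw %.2f pos %s F %s Ftool_yz %s T %s gap %.4f"%(s["time_s"],s["joint_pos"][6],yaw,(s["position"]*1e3).round(2),f.round(2),(R.T@f)[1:].round(2),t.round(3),s["finger_gap"]))
E
python3 - <<'E'
from rig import *
from h import *
command_gripper(.050,80)
c=[.5577,.0311];R=Rd(np.radians(139.5))
movep([*c,.178],R)
print(move_l([*c,.1165],R,feed=.08,until_force=6))
sleep(.3);s=sense();st(s);np.savez("bias.npz",f=s["wrist_force"],t=s["ft_torque"]);b=(s["wrist_force"],s["ft_torque"])
p,d=camera("wrist");cv2.imwrite("pics/w4.png",np.clip(p[200:440,160:480,::-1].astype(float)*1.5,0,255).repeat(2,0).repeat(2,1).astype(np.uint8))
E
```

```text
False
t6.37 j7 2.379 yaw 139.50 pos [557.9   31.11 116.89] F [-0.32  0.21 -0.16] Ftool_yz [0.05 0.38] T [-0.015  0.012  0.004] gap 0.0501
```

View pics/w4.png

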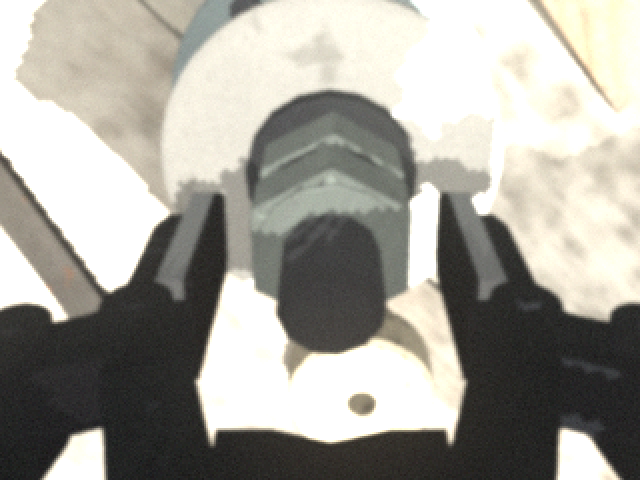

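The picture shows the nut's flats (x≈252 and 408) parallel to the pads (225, 440) and the nut well centred. Closing now.

```bash
python3 - <<'E'
from rig import *
from h import *
B=np.load("bias.npz");b=(B["f"],B["t"])
command_gripper(.030,80);sleep(.2);st(sense(),b)
p,d=camera("wrist");cv2.imwrite("pics/w5.png",np.clip(p[200:440,160:480,::-1].astype(float)*1.5,0,255).repeat(2,0).repeat(2,1).astype(np.uint8))
q=sense()["joint_pos"].copy()
q[6]-=.15;move_joints(q);st(sense(),b);sleep(.15);st(sense(),b)
E
```

```text
t6.89 j7 2.379 yaw 139.49 pos [557.92  31.02 116.82] F [-0.55 -0.86  4.63] Ftool_yz [ 1.01 -0.15] T [-0.137  0.113 -0.023] gap 0.0341
t7.21 j7 2.233 yaw 131.07 pos [557.83  31.1  116.83] F [-0.72 -0.42  3.91] Ftool_yz [0.82 0.16] T [ 0.079  0.164 -0.052] gap 0.0340
t7.36 j7 2.231 yaw 131.01 pos [557.85  31.1  116.8 ] F [-0.92  0.18  4.43] Ftool_yz [0.57 0.74] T [ 0.066  0.246 -0.041] gap 0.0336
```

View pics/w5.png

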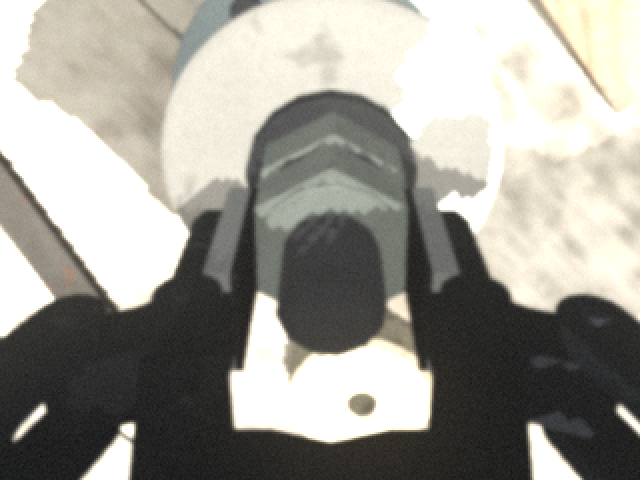

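```bash
cat >> h.py <<'E'
def av(sense,sleep,n=8,dt=.01):
    F=[];T=[]
    for _ in range(n):
        s=sense();F.append(s["wrist_force"]);T.append(s["ft_torque"]);sleep(dt)
    return np.mean(F,0),np.mean(T,0),np.std(T,0)
E
python3 - <<'E'
from rig import *
from h import *
B=np.load("bias.npz");b=(B["f"],B["t"])
f,t,sd=av(sense,sleep);print((f-b[0]).round(2),(t-b[1]).round(3),sd.round(3))
q=sense()["joint_pos"].copy()
for k in range(4):
    q[6]-=.1;move_joints(q);s=sense();st(s,b)
f,t,sd=av(sense,sleep);print((f-b[0]).round(2),(t-b[1]).round(3),sd.round(3))
p,d=camera("wrist");cv2.imwrite("pics/w6.png",np.clip(p[200:440,160:480,::-1].astype(float)*1.5,0,255).repeat(2,0).repeat(2,1).astype(np.uint8))
E
```

```text
[-0.85 -0.05  4.4 ] [ 0.045  0.278 -0.033] [0.034 0.035 0.028]
t7.67 j7 2.134 yaw 125.42 pos [557.77  31.18 116.76] F [-1.47 -0.01  4.86] Ftool_yz [1.2  0.84] T [ 0.002  0.289 -0.049] gap 0.0338
t7.92 j7 2.035 yaw 119.75 pos [557.73  31.22 116.75] F [-1.25 -0.2   4.31] Ftool_yz [1.18 0.45] T [ 0.075  0.238 -0.082] gap 0.0337
t8.18 j7 1.935 yaw 114.05 pos [557.7   31.29 116.74] F [-0.7   0.34  3.42] Ftool_yz [0.49 0.6 ] T [ 0.146  0.272 -0.07 ] gap 0.0339
t8.43 j7 1.835 yaw 108.33 pos [557.69  31.34 116.71] F [-1.96  0.68  4.34] Ftool_yz [1.65 1.26] T [ 0.312  0.365 -0.086] gap 0.0337
[-1.08  0.85  3.81] [ 0.304  0.344 -0.054] [0.028 0.023 0.033]
```

View pics/w6.png

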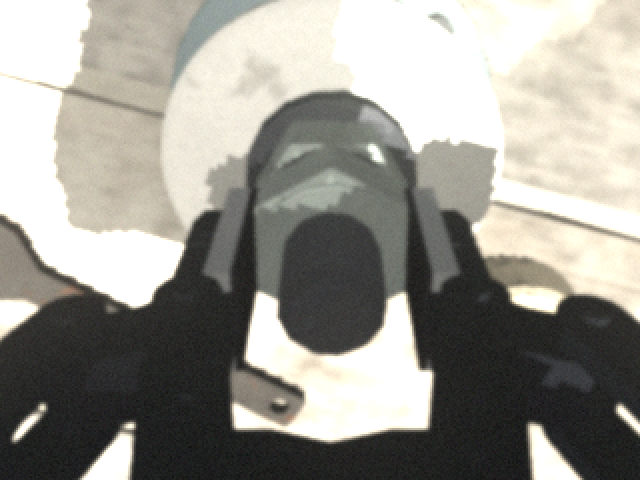

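```bash
python3 - <<'E'
from rig import *
from h import *
B=np.load("bias.npz");b=(B["f"],B["t"])
q=sense()["joint_pos"].copy();hist=[]
for k in range(32):
    q[6]-=.1
    if q[6]<-2.55:print("limit");break
    move_joints(q);s=sense();f=s["wrist_force"]-b[0];t=s["ft_torque"]-b[1]
    hist.append(t[2]);print("%.3f"%s["joint_pos"][6],"Tz %.3f"%t[2],"e7 %.3f"%s["joint_efforts"][6],"F",f.round(1),"xyz",(s["position"]*1e3).round(2),"gap %.4f"%s["finger_gap"])
    if abs(t[2])>.22:
        f,t,sd=av(sense,sleep);t=t-b[1];print("avg",t.round(3));
        if abs(t[2])>.18:break
    if np.hypot(*f[:2])>15: print("side");break
print(sense()["time_s"])
E
```

```text
1.737 Tz -0.064 e7 -0.029 F [-1.2  1.6  3.9] xyz [557.66  31.44 116.7 ] gap 0.0339
1.638 Tz -0.073 e7 -0.028 F [-0.9  1.7  3.9] xyz [557.67  31.5  116.71] gap 0.0341
1.538 Tz -0.075 e7 -0.026 F [-0.8  0.7  3.1] xyz [557.64  31.59 116.65] gap 0.0340
1.439 Tz -0.020 e7 -0.026 F [-2.2  2.1  3.7] xyz [557.66  31.63 116.67] gap 0.0341
1.339 Tz -0.044 e7 -0.026 F [-1.1  3.2  2.7] xyz [557.63  31.7  116.66] gap 0.0339
1.239 Tz -0.034 e7 -0.026 F [-0.8  3.1  2.4] xyz [557.68  31.78 116.65] gap 0.0338
1.139 Tz -0.072 e7 -0.026 F [-0.2  3.8  2.3] xyz [557.71  31.82 116.67] gap 0.0338
1.039 Tz -0.051 e7 0.021 F [0.1 4.5 1.4] xyz [557.71  31.84 116.66] gap 0.0339
0.939 Tz -0.051 e7 -0.004 F [-0.1  4.6  1.1] xyz [557.78  31.93 116.66] gap 0.0341
0.838 Tz -0.090 e7 -0.004 F [-1.8  5.   1.3] xyz [557.82  31.98 116.64] gap 0.0338
0.738 Tz -0.052 e7 -0.004 F [-1.1  5.9  0.3] xyz [557.86  32.06 116.63] gap 0.0337
0.639 Tz -0.078 e7 -0.004 F [0.1 5.  0.4] xyz [557.92  32.16 116.61] gap 0.0339
0.538 Tz -0.084 e7 -0.003 F [-0.8  4.9 -0.1] xyz [557.97  32.19 116.59] gap 0.0340
0.439 Tz -0.079 e7 -0.003 F 
[... 865 characters left out ...]
 32.22 116.5 ] gap 0.0337
-0.662 Tz -0.073 e7 -0.001 F [ 3.1  4.4 -2.3] xyz [558.85  32.18 116.49] gap 0.0338
-0.762 Tz -0.098 e7 -0.000 F [ 3.2  5.2 -2.9] xyz [558.93  32.1  116.48] gap 0.0338
-0.862 Tz -0.039 e7 -0.000 F [ 2.8  4.7 -3.2] xyz [559.    32.06 116.48] gap 0.0339
-0.961 Tz -0.073 e7 0.000 F [ 3.4  4.6 -3.7] xyz [559.01  32.   116.43] gap 0.0339
-1.061 Tz -0.044 e7 0.001 F [ 3.1  5.8 -3.7] xyz [559.03  31.92 116.42] gap 0.0336
-1.162 Tz -0.105 e7 0.001 F [ 3.3  5.2 -3.6] xyz [559.1   31.85 116.44] gap 0.0341
-1.262 Tz -0.105 e7 0.001 F [ 3.3  4.4 -3.9] xyz [559.14  31.78 116.41] gap 0.0335
-1.362 Tz -0.080 e7 0.001 F [ 3.6  4.7 -4.3] xyz [559.15  31.69 116.38] gap 0.0338
16.5417
```

```bash
python3 - <<'E'
from rig import *
from h import *
B=np.load("bias.npz");b=(B["f"],B["t"])
q=sense()["joint_pos"].copy();q[6]=-1.362
for k in range(30):
    q[6]-=.06
    if q[6]<-2.62:print("limit");break
    move_joints(q);s=sense();f=s["wrist_force"]-b[0];t=s["ft_torque"]-b[1]
    print("%.3f"%s["joint_pos"][6],"Tz %.3f"%t[2],"F",f.round(1),"xyz",(s["position"]*1e3).round(2),"t%.2f"%s["time_s"])
    if abs(t[2])>.2:
        f,t,sd=av(sense,sleep,4);t=t-b[1];print("avg",t.round(3));
        if abs(t[2])>.16:break
E
```

```text
-1.418 Tz -0.075 F [ 0.2  4.2 -0.3] xyz [559.28  31.71 116.15] t16.79
-1.478 Tz 0.274 F [ 1.2  3.4 -2.7] xyz [559.28  31.7  116.2 ] t17.04
avg [ 0.871 -0.222  0.289]
```

```bash
python3 - <<'E'
from rig import *
from h import *
B=np.load("bias.npz");b=(B["f"],B["t"])
q=sense()["joint_pos"].copy();q[6]=-1.482
for k in range(12):
    q[6]-=.04
    move_joints(q);f,t,sd=av(sense,sleep,3);s=sense();f=f-b[0];t=t-b[1]
    print("cmd %.3f act %.3f"%(q[6],s["joint_pos"][6]),"Tz %.3f"%t[2],"T",t.round(2),"F",f.round(1),"xyz",(s["position"]*1e3).round(2),"gap %.4f"%s["finger_gap"],"t%.2f"%s["time_s"])
    if abs(t[2])>.52:break
p,d=camera("wrist");cv2.imwrite("pics/w7.png",np.clip(p[200:440,160:480,::-1].astype(float)*1.5,0,255).repeat(2,0).repeat(2,1).astype(np.uint8))
E
```

```text
cmd -1.522 act -1.520 Tz 0.352 T [ 0.88 -0.17  0.35] F [ 0.9  4.  -2.3] xyz [559.27  31.63 116.16] gap 0.0336 t17.35
cmd -1.562 act -1.560 Tz 0.330 T [ 0.83 -0.13  0.33] F [ 1.2  3.3 -3.1] xyz [559.26  31.58 116.17] gap 0.0335 t17.62
cmd -1.602 act -1.600 Tz 0.324 T [ 0.8  -0.21  0.32] F [ 1.4  3.2 -2.9] xyz [559.28  31.56 116.19] gap 0.0333 t17.90
cmd -1.642 act -1.641 Tz 0.360 T [ 0.74 -0.24  0.36] F [ 1.5  2.6 -2.7] xyz [559.27  31.54 116.17] gap 0.0336 t18.18
cmd -1.682 act -1.681 Tz 0.332 T [ 0.67 -0.25  0.33] F [ 1.6  3.3 -3.3] xyz [559.24  31.52 116.18] gap 0.0340 t18.45
cmd -1.722 act -1.721 Tz 0.335 T [ 0.62 -0.25  0.33] F [ 1.8  1.9 -3.1] xyz [559.26  31.49 116.18] gap 0.0338 t18.73
cmd -1.762 act -1.761 Tz 0.358 T [ 0.57 -0.25  0.36] F [ 1.   2.5 -3. ] xyz [559.25  31.47 116.15] gap 0.0337 t19.00
cmd -1.802 act -1.801 Tz 0.322 T [ 0.48 -0.25  0.32] F [ 2.1  1.8 -3.6] xyz [559.24  31.44 116.17] gap 0.0338 t19.27
cmd -1.842 act -1.841 Tz 0.331 T [ 0.42 -0.29  0.33] F [ 1.3  1.2 -3.9] xyz [559.28  31.43 116.19] gap 0.0335 t19.55
cmd -1.882 act -1.881 Tz 0.324 T [ 0.34 -0.28  0.32] F [ 1.8  1.3 -4.4] xyz [559.25  31.39 116.2 ] gap 0.0335 t19.82
cmd -1.922 act -1.921 Tz 0.314 T [ 0.21 -0.28  0.31] F [ 1.2 -0.1 -4.2] xyz [559.21  31.37 116.18] gap 0.0337 t20.10
cmd -1.962 act -1.961 Tz 0.348 T [ 0.08 -0.25  0.35] F [ 1.4  0.3 -3.6] xyz [559.22  31.38 116.18] gap 0.0337 t20.38
```

View pics/w7.png

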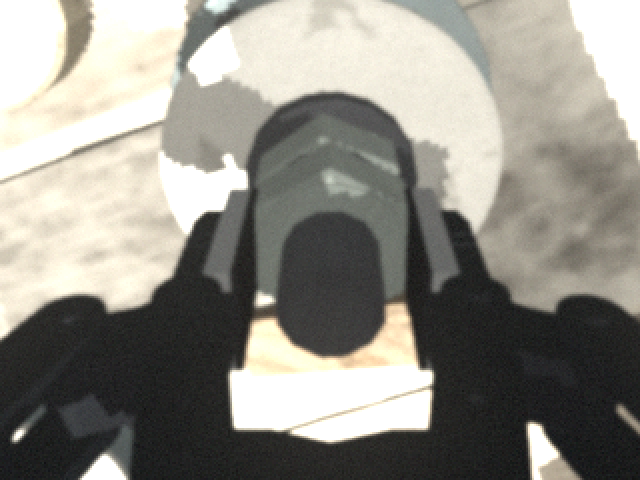

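```bash
python3 - <<'E'
from rig import *
from h import *
B=np.load("bias.npz");b=(B["f"],B["t"])
q=sense()["joint_pos"].copy();q[6]=-1.962
for k in range(14):
    q[6]-=.02
    move_joints(q);f,t,sd=av(sense,sleep,4,.01);s=sense();f=f-b[0];t=t-b[1]
    print("cmd %.3f act %.3f"%(q[6],s["joint_pos"][6]),"Tz %.3f"%t[2],"T",t.round(2),"F",f.round(1),"gap %.4f"%s["finger_gap"],"t%.2f"%s["time_s"])
    if abs(t[2])>.45:break
E
```

```text
cmd -1.982 act -1.981 Tz 0.385 T [ 0.1  -0.3   0.38] F [ 1.6  0.5 -4.2] gap 0.0336 t20.71
cmd -2.002 act -2.002 Tz 0.376 T [ 0.09 -0.3   0.38] F [ 1.4 -0.1 -3.8] gap 0.0337 t20.99
cmd -2.022 act -2.022 Tz 0.415 T [ 0.1  -0.27  0.41] F [ 1.4 -0.5 -4.1] gap 0.0339 t21.27
cmd -2.042 act -2.042 Tz 0.387 T [ 0.06 -0.28  0.39] F [ 1.9  0.3 -4.1] gap 0.0339 t21.56
cmd -2.062 act -2.062 Tz 0.388 T [ 0.05 -0.26  0.39] F [ 1.6  0.  -4.1] gap 0.0340 t21.84
cmd -2.082 act -2.081 Tz 0.537 T [-0.04 -0.32  0.54] F [ 1.6 -0.5 -4.3] gap 0.0339 t22.12
```

```bash
python3 - <<'E'
from rig import *
from h import *
B=np.load("bias.npz");b=(B["f"],B["t"])
q=sense()["joint_pos"].copy();q[6]=-2.082
for k in range(4):
    q[6]-=.006
    move_joints(q);f,t,sd=av(sense,sleep,6,.01);s=sense();f=f-b[0];t=t-b[1]
    print("cmd %.3f act %.3f"%(q[6],s["joint_pos"][6]),"Tz %.3f"%t[2],"T",t.round(2),"F",f.round(1),"gap %.4f"%s["finger_gap"],"t%.2f"%s["time_s"])
    if abs(t[2])>.62:break
E
```

```text
cmd -2.088 act -2.088 Tz 0.592 T [-0.05 -0.3   0.59] F [ 1.7 -0.5 -4.8] gap 0.0336 t22.43
cmd -2.094 act -2.094 Tz 0.674 T [-0.07 -0.29  0.67] F [ 1.8 -0.5 -4.5] gap 0.0343 t22.73
```

```bash
python3 - <<'E'
from rig import *
from hexfit import *
command_gripper(.060)
s=sense();st(s);p=s["position"]
move_l([.5582,.0315,.178],feed=.08)
sleep(.2);st(sense())
# look with yaw 120 pose equals earlier view w2
command_gripper(.085);q=inverse_kinematics([.558,.030,.178],Rd(np.radians(120)))
print(q)
def look(n):
    s=sense();p,d=camera("wrist");np.savez(n+".npz",p=p,d=d,pos=s["position"],R=s["tcp_rot"])
    P=camera_params("wrist");T=np.eye(4);T[:3,:3]=s["tcp_rot"];T[:3,3]=s["position"];M=T@P["tool_from_camera"]
    print(fit(cloud(d,P,M),M[:3,3],[.558,.031]))
    cv2.imwrite(f"pics/{n}.png",np.clip(cv2.resize(p[160:320,220:440,::-1],(792,576),interpolation=2).astype(float)*1.8,0,255).astype(np.uint8))
look("w8")
if q is not None:
    movep([.558,.030,.235],Rd(np.radians(120)));move_l([.558,.030,.178],feed=.1)
    sleep(.3);st(sense());look("w9")
    top,d=camera("top");cv2.imwrite("pics/top9.png",top[:,:,::-1])
E
```

```text
t23.10 j7 -2.094 yaw -116.85 pos [559.34  31.26 116.6 ] F [ 0.39 -0.14 -0.75] Ftool_yz [ 0.41 -0.05] T [0.042 0.025 0.059] gap 0.0599
t24.23 j7 -2.109 yaw -116.79 pos [557.89  31.45 177.41] F [ 0.88 -0.27 -0.19] Ftool_yz [ 0.91 -0.15] T [-0.048  0.002  0.051] gap 0.0602
[ 0.69805294  0.65953667 -1.17599146  1.85164413  0.6838301   1.10907654
  1.35859083]
(np.float64(0.10291192538198884), array([0.55828012, 0.03160009]), np.float64(6.054320052154608), np.float64(135.66097858194377), 1358, 6328)
t28.65 j7 1.399 yaw 119.99 pos [558.24  30.01 178.48] F [ 0.5  -0.16 -0.26] Ftool_yz [-0.36 -0.39] T [-0.027 -0.016  0.012] gap 0.0849
(np.float64(0.10288923399594846), array([0.55723874, 0.03183998]), np.float64(5.937982265285278), np.float64(134.8796916384161), 1350, 6240)hexfit.py:12: RuntimeWarning: divide by zero encountered in divide
  t=(zt-cam[2])/(W[...,2]-cam[2]); Q=cam[:2]+t[...,None]*(W[...,:2]-cam[:2])  # project every pixel on plane zt
hexfit.py:12: RuntimeWarning: invalid value encountered in multiply
  t=(zt-cam[2])/(W[...,2]-cam[2]); Q=cam[:2]+t[...,None]*(W[...,:2]-cam[:2])  # project every pixel on plane zt
```

View pics/w9.png

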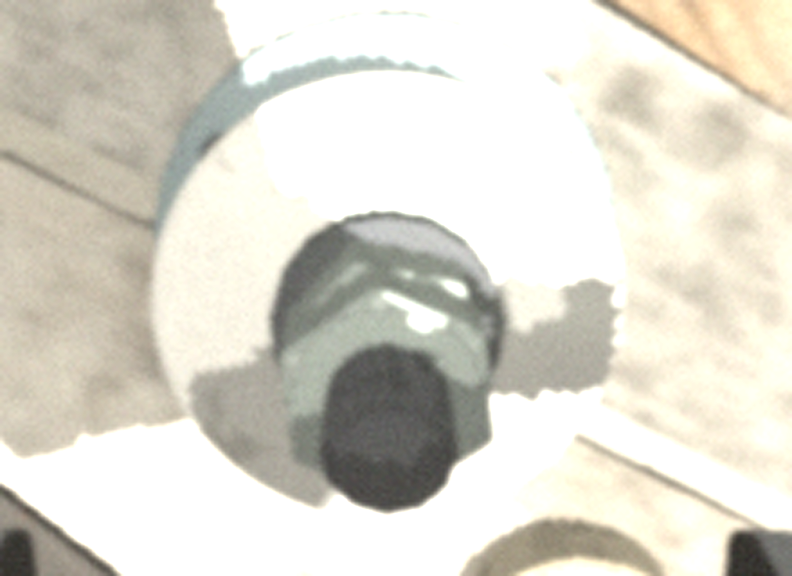

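```bash
python3 - <<'E'
from h import *
o=[]
for f in("w2","w9"):
    p=np.load(f+".npz");print(p["pos"]);c=p["p"][215:275,292:362,::-1];c=cv2.resize(c,(400,343),interpolation=cv2.INTER_CUBIC).astype(float)
    o.append(np.clip((c/255)**.5*255,0,255).astype(np.uint8))
cv2.imwrite("pics/cmp.png",np.hstack(o))
E
```

```text
[0.55826204 0.03005272 0.17853134]
[0.55824403 0.03001358 0.17847798]
```

View pics/cmp.png

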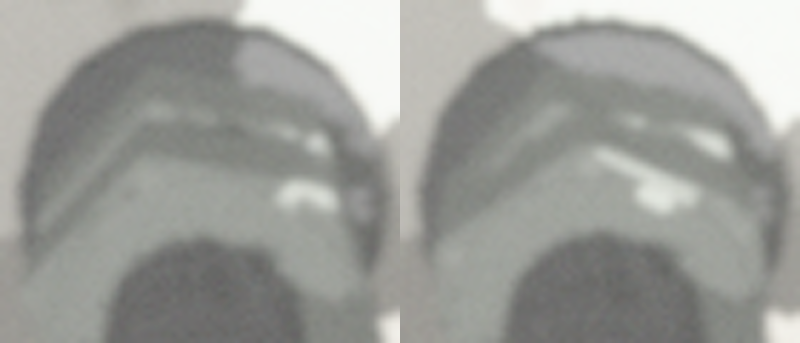

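View pics/top9.png

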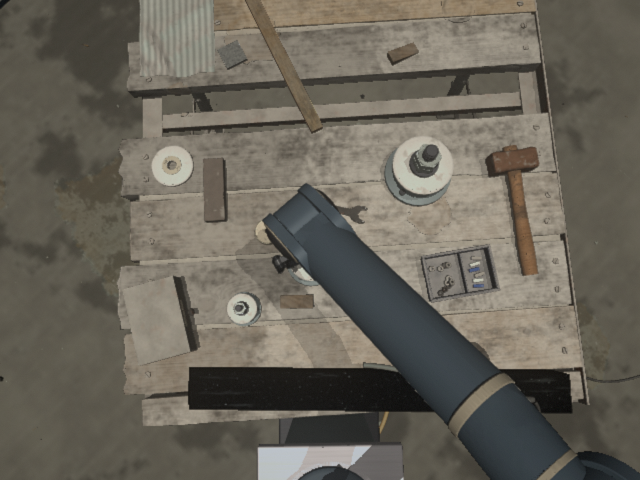

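First I'll check from depth whether the lower nut moved: fit its side flats before and after.

```bash
python3 - <<'E'
from rig import *
from h import *
from scipy.optimize import minimize
P=camera_params("wrist")
k=np.arange(6)*np.pi/3
for f in("w1","w2","w8","w9"):
    a=np.load(f+".npz");T=np.eye(4);T[:3,:3]=a["R"];T[:3,3]=a["pos"];M=T@P["tool_from_camera"]
    W=cloud(a["d"],P,M)
    for nm,zl in(("first",(.068,.082)),("second",(.090,.100))):
        S=W[(a["d"]>0)&(W[...,2]>zl[0])&(W[...,2]<zl[1])];r=np.hypot(S[:,0]-.5573,S[:,1]-.0318);S=S[(r<.0235)&(r>.015)][:,:2]
        def cost(p):
            s=((S[:,:1]-p[0])*np.cos(p[2]+k)+(S[:,1:]-p[1])*np.sin(p[2]+k)).max(1)-.018
            return np.minimum(np.abs(s),.0015).sum()
        rs=[minimize(cost,[.5573,.0318,np.radians(x)],method="Nelder-Mead",options=dict(initial_simplex=[[.5573+i*.001,.0318+j*.001,np.radians(x+l)] for i,j,l in((0,0,0),(1,0,0),(0,1,0),(0,0,5))])) for x in range(0,60,6)]
        b=min(rs,key=lambda r:r.fun);print(f,nm,len(S),b.x[:2].round(5),round(np.degrees(b.x[2])%60,2),"mean res mm",round(b.fun/len(S)*1e3,3))
E
```

```text
w1 first 184 [0.55778 0.03225] 17.7 mean res mm 0.391
w1 second 128 [0.55779 0.03223] 19.33 mean res mm 0.106
w2 first 322 [0.55782 0.03224] 17.67 mean res mm 0.304
w2 second 252 [0.55783 0.03222] 19.31 mean res mm 0.126
w8 first 301 [0.55838 0.03092] 17.94 mean res mm 0.312
w8 second 257 [0.55839 0.03099] 5.93 mean res mm 0.123
w9 first 322 [0.55782 0.03221] 17.79 mean res mm 0.367
w9 second 260 [0.55786 0.03217] 5.81 mean res mm 0.136
```

```bash
python3 - <<'E'
from rig import *
from h import *
move_l([.558,.030,.25],feed=.12);sleep(.3);st(sense())
p,d=camera("scene");cv2.imwrite("pics/scene9.png",p[:,:,::-1])
E
```

```text
t29.80 j7 1.469 yaw 120.01 pos [557.78  29.94 249.44] F [-0.21  0.5   0.68] Ftool_yz [-0.07  0.54] T [0.006 0.004 0.012] gap 0.0851
```

View pics/scene9.png

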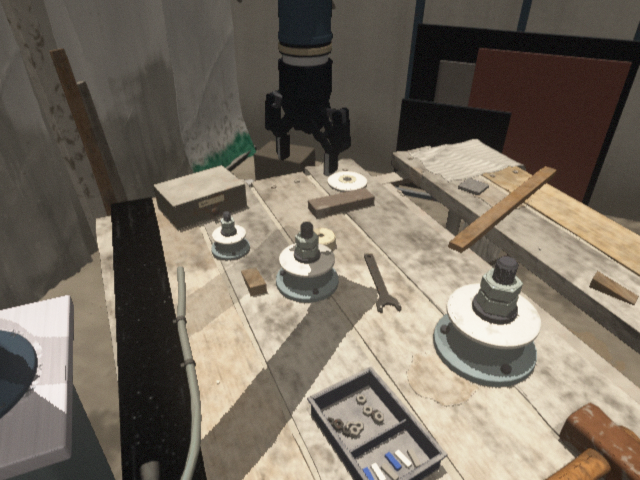

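The gripper is clear above the stand. The spanner (382,283), wedge (254,281), felt bob (325,238) and everything else are where they started.

```bash
python3 -c "
from rig import *
finish_job()"
```

```text
the job is handed in; nothing more can be done
```

I ran the second nut on the middle-sized stand down onto the washer, tightened it until the washer was flat, let go, and handed the job in at about 30 s. I used one grip, with the fingertips kept above the first nut.

- **Tightening:** I turned the gripper 4.47 rad clockwise. The nut met the washer after about 3.8 rad. The reading then held at about 0.35 N m for about 0.6 rad and climbed steeply. I stopped at 0.67 N m.
- **First nut:** Its flats measured 17.7° before and 17.8 to 17.9° after, so it did not turn.
- **Second nut:** It turned about 4.43 rad. It sank about 1.35 mm by depth against 1.41 mm from the thread, which puts its underside at about 88 mm (washer flat).
- **Other things:** Nothing else moved, and the gripper ended open and clear.

Three readings did not fully agree:
- **Torque reading:** While running free it showed about −0.06 N m instead of +0.06. The true final torque may therefore have been up to about 0.8 N m, still under the 1.0 N m limit.
- **Nut angle:** The nut ended about 2.7° behind the gripper, which I put down to give in the grip.
- **Jaw gap:** The gripper read 34 mm on a 36 mm nut.

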